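Ready the first-aid box for the wall

TASK

Get the cedar first-aid box ready to go back on the wall: one of the four look-alike tins in its compartment has come off its stud, so feel them over, find the one that is loose, and take it out and set it down in the steel tray. Slide every plaster cassette lying on the bench flat into a slot of its own along the front of the box, pushed fully home. The two jobs may be done in either order; leave the jar, splint, torch, tape and bottle where they are.

Things in the scene. Friction and masses are not known exactly. Their poses are not given: they have to be found in the camera images.
- box: fixed cedar box, 297 mm wide (y), 85 high; origin under its centre on the bench; x runs from slotted front (facing about world -y) to back. Open compartment, inside x -52 to 92, y -136 to 136 mm: floor 26 mm above the bench, opaque walls 8 mm thick up to 85. In front (x -105 to -60) a step 26 mm high with four slots at bench level. Its flap lies open on the bench behind.
- slot_1 (a point): middle of the mouth of slot 1 of the box, 7 mm above the bench; its x axis points into the slot, level. The slot is 43 mm wide, 18 mm high, its floor is the bench itself, and 58 mm deep from this point to its solid back; the first 12 mm of its side walls are rounded as a funnel. Slots are 68 mm apart. All four start empty; any cassette fits any slot.
- slot_2 (a point): middle of the mouth of slot 2 of the box, 7 mm above the bench; its x axis points into the slot, level. The slot is 43 mm wide, 18 mm high, its floor is the bench itself, and 58 mm deep from this point to its solid back; the first 12 mm of its side walls are rounded as a funnel. Slots are 68 mm apart. All four start empty; any cassette fits any slot.
- slot_3 (a point): middle of the mouth of slot 3 of the box, 7 mm above the bench; its x axis points into the slot, level. The slot is 43 mm wide, 18 mm high, its floor is the bench itself, and 58 mm deep from this point to its solid back; the first 12 mm of its side walls are rounded as a funnel. Slots are 68 mm apart. All four start empty; any cassette fits any slot.
- slot_4 (a point): middle of the mouth of slot 4 of the box, 7 mm above the bench; its x axis points into the slot, level. The slot is 43 mm wide, 18 mm high, its floor is the bench itself, and 58 mm deep from this point to its solid back; the first 12 mm of its side walls are rounded as a funnel. Slots are 68 mm apart. All four start empty; any cassette fits any slot.
- tin_a_c (a point): centre of one of four look-alike square aluminium tins, 36 x 36 x 28 mm high, about 60 g, in a row on the compartment floor, sides parallel to the box. Three are hooked on studs under them: they give about 2 mm sideways or upwards, then hold fast. One is simply loose; which one cannot be seen and changes from start to start: only feeling tells.
- tin_b_c (a point): centre of one of four look-alike square aluminium tins, 36 x 36 x 28 mm high, about 60 g, in a row on the compartment floor, sides parallel to the box. Three are hooked on studs under them: they give about 2 mm sideways or upwards, then hold fast. One is simply loose; which one cannot be seen and changes from start to start: only feeling tells.
- tin_c_c (a point): centre of one of four look-alike square aluminium tins, 36 x 36 x 28 mm high, about 60 g, in a row on the compartment floor, sides parallel to the box. Three are hooked on studs under them: they give about 2 mm sideways or upwards, then hold fast. One is simply loose; which one cannot be seen and changes from start to start: only feeling tells.
- tin_d_c (a point): centre of one of four look-alike square aluminium tins, 36 x 36 x 28 mm high, about 60 g, in a row on the compartment floor, sides parallel to the box. Three are hooked on studs under them: they give about 2 mm sideways or upwards, then hold fast. One is simply loose; which one cannot be seen and changes from start to start: only feeling tells.
- cassette_1_c (a point): centre of a flat white hard-plastic plaster cassette, 100 mm long (its x), 40 mm wide (its y), 14 mm thick, about 70 g, lying flat on the bench, the same both ways round. Absent in some runs. Pushed home against the back of a slot, its centre is 8 mm inside the mouth and it still stands out 42 mm.
- cassette_2_c (a point): centre of a flat white hard-plastic plaster cassette, 100 mm long (its x), 40 mm wide (its y), 14 mm thick, about 70 g, lying flat on the bench, the same both ways round. Absent in some runs. Pushed home against the back of a slot, its centre is 8 mm inside the mouth and it still stands out 42 mm.
- cassette_3_c (a point): centre of a flat white hard-plastic plaster cassette, 100 mm long (its x), 40 mm wide (its y), 14 mm thick, about 70 g, lying flat on the bench, the same both ways round. Absent in some runs. Pushed home against the back of a slot, its centre is 8 mm inside the mouth and it still stands out 42 mm.
- cassette_4_c (a point): centre of a flat white hard-plastic plaster cassette, 100 mm long (its x), 40 mm wide (its y), 14 mm thick, about 70 g, lying flat on the bench, the same both ways round. Absent in some runs. Pushed home against the back of a slot, its centre is 8 mm inside the mouth and it still stands out 42 mm.
- tray: fixed shallow open stainless tray on the bench, outside 150 mm (its x) by 104 mm (its y), rim 18 mm high, walls and floor 3 mm thick; origin at the centre of its underside, z up
- jar_c (a point): centre of a bystander: closed blue plastic jar, 44 mm across, 48 mm high, standing among the cassettes
- splint_c (a point): centre of a bystander: hard silicone finger splint, a channel 66 mm long (its x), 20 wide, 13 high, lying among the cassettes
- torch_c (a point): centre of a bystander: white plastic torch, 130 mm long, lying at the far side of the bench
- tape_c (a point): centre of a bystander: roll of paper tape, 64 mm across, 25 mm high, lying at the far side
- flask_c (a point): centre of a bystander: white bottle, 48 mm across, 110 mm high, at the far side

How it is judged:
By the outcome, as a careful person would: the job done as asked, in the order asked, and still so for the second after the job is handed in, with the robot touching nothing.
Of cassette_1, cassette_2, cassette_3, cassette_4 only 3 to 4 are there at a start; the rules pass over those that are not, and their reading is None.
At some moment in a run one of cassette_1, cassette_2, cassette_3, cassette_4 may be knocked a few centimetres aside while the robot is not near it.
Once in a run the grip may slacken for a moment while it holds something.
It also fails if it takes over 208 s, if anything falls off the work surface, if the arm or the gripper's body presses on something with over 40 N, if the wrist force passes 120 N, or if a joint passes its speed limit or range.

ROBOT

A 6-joint arm with a two-finger parallel gripper is mounted at the origin on the work surface. World frame = base frame: x ahead of the robot, y to its left, z up, the work surface at z = 0. Lengths are in mm, angles in rad, forces in N, time in s.
With the tool pointing down it reaches from about 350 to 775 mm from the base axis. Payload 7.3 kg.
Tool frame: the origin (TCP) lies midway between the tips of the shut fingers; the grasp point (between the pads) lies 19 mm behind it; z points along the fingers, x is the direction in which the jaws open and shut, and the axes are right-handed (so a half turn about z gives the same grasp; the last joint's range is limited). The gripper opens to 92 mm and grips with 3 to 60 N. Pads are 19 mm wide; open, the fingers measure 130 mm over their backs; the gripper's body (75 mm by 190 mm) begins 47 mm behind the grasp point.
Start: joints at [-1.325, 0.342, 1.524, -0, 1.275, -0.146], TCP at [200.496, -485.228, 226.741] pointing down, gripper open.
Joint ranges: [-2.53, 2.53], [-0.77, 2.02], [0.04, 2.7], [-1, 4.14], [0.28, 2.66], [-3.11, 3.11]. Speed limits (rad/s): [2.57, 2.57, 3.14, 3.14, 3.14, 3.14].

INTERFACE

Orientations are given as [roll, pitch, yaw] about the fixed x, y, z axes, in that order (R = Rz(yaw) Ry(pitch) Rx(roll)).
In Python, from plant import bot gives the robot as it stands.
- The arm moves only by the shell command python3 -m pendant 'ROWS' [OPENING]. ROWS is JSON, a list of rows, each an object with "linear": the shift along the world's x, y, z in mm, a list of three; "twist": the turn about the world's z in degrees. In form: [{"linear": [x, y, z], "twist": twist}, ...]. A call has 1 to 20 rows; each row is the pose to reach, as a shift and turn from the pose commanded when the call began; what a row does not reach only later rows make up. A row lasts 1/8 s, in which the tool goes at most 62.5 mm and 10.7 degrees, less where a joint would pass 70% of its speed; a pose out of reach is approached as far as the arm can. A call with a gripper value outside its range is refused whole. OPENING is the closure in counts, from 0 (fully open) to 255 (shut), set as the call begins (- or left out, the last holds). The fingers move at their own pace and stop on an object; the grip force is fixed at half the most. Time passes only in rows, so rows that repeat a pose let the fingers close. It gives the time, the measured TCP pose, the force and the opening at its end, in the units of the state.
- bot.get_obs(): the state, without advancing time (a new reading comes with each control period).
- bot.capture(name): name is "side" or "top"; returns a dict with "frame" (420x560x3 uint8, blue, green, red), "z_map" (420x560 float32, mm along the optical axis (not along the pixel's ray), 0 where there is no reading), "fx", "fy", "cx", "cy" (pixels), "rvec" (rotation vector, rad) and "tvec" (3), from world to camera coordinates, as OpenCV has them. Camera axes: x right, y down, z forward; pixel columns grow to the right and rows downward; lengths in mm; the calibration is good to about 2 mm. A picture is of the moment at which its call begins.
- bot.close_job(): hands the job in, once; it reports no verdict.
The state is a dict: "time": time; "joint_positions": joint angles; "dq": joint speeds; "tau": joint torques, N m; "tool_pos": TCP position; "tcp_rot": TCP orientation; "contact_force": force on the tool from outside, world axes, zero at the start; "moment": the same for the moment, N m; "grip_width": finger opening in mm.
Only numpy, scipy, OpenCV 4.12 (cv2) and the standard library are available. Lean on these libraries where they do the work, as an engineer would, in place of code of your own. Each camera call takes 0.05 s, during which the arm holds its last target. There are 200 camera calls.

## Working session

There is one attempt and no reset: what is moved stays moved. The work goes in short steps, Python scripts to look and compute and a shell command to move; the robot and the scene stay as the last step left them, time stands still between calls to the robot, and variables do not carry over. Pictures are saved under pics/ and viewed, about 12 in all and at most 16, crops included, and the job is handed in when it is done.

```bash
ls; mkdir -p pics
cat > h.py <<'E'
import numpy as np, cv2
from plant import bot
def cap(n,fn=None):
    c=bot.capture(n)
    if fn: cv2.imwrite('pics/'+fn,c['frame'])
    R,_=cv2.Rodrigues(np.array(c['rvec'],float)); t=np.array(c['tvec'],float).reshape(3)
    z=c['z_map'].astype(float); v,u=np.mgrid[:z.shape[0],:z.shape[1]]
    P=np.stack([(u-c['cx'])/c['fx']*z,(v-c['cy'])/c['fy']*z,z],-1)
    W=(P-t)@R   # R^T (P-t)
    W[z==0]=np.nan
    return c,W,R,t
E
python3 - <<'E'
from h import *
for n in('top','side'):
    c,W,R,t=cap(n,n+'0.png'); np.save(n+'0.npy',W); print(n,-R.T@t,R[2],c['fx'])
print(bot.get_obs())
E
```

```text
pics
top [ 468.28023804 -107.34698419 1081.69393996] [ 0.13439593 -0.01695249 -0.99078269] 452.2255117012683
side [ 378.03535575  958.3498336  1028.8526924 ] [ 0.1632344  -0.7359997  -0.65700759] 529.8412527082593
{'time': 0.1, 'joint_positions': array([-1.32497846e+00,  3.42689299e-01,  1.52487390e+00, -1.94133716e-05,
        1.27539230e+00, -1.46028040e-01]), 'dq': array([ 0.00120244, -0.00044249, -0.00218719, -0.0005379 ,  0.00097844,
       -0.00027629]), 'tau': array([ 2.01351693e-03, -4.32003593e+01, -2.44694817e+01,  7.19063985e-02,
        5.26500796e-02, -6.09215317e-05]), 'tool_pos': array([ 200.41285894, -484.87458043,  226.11225026]), 'tcp_rot': array([-3.14141271e+00,  1.35103440e-03, -1.17894463e+00]), 'contact_force': array([ 0.00163724,  0.75903734, -1.40868737]), 'moment': array([ 0.06335011, -0.01113708, -0.04628736]), 'grip_width': 91.8512853290485}
```

View pics/top0.png

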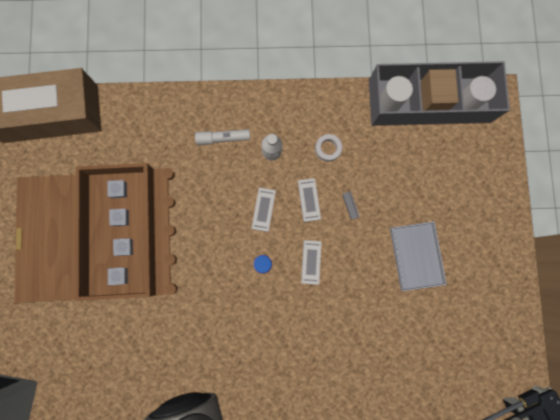

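View pics/side0.png

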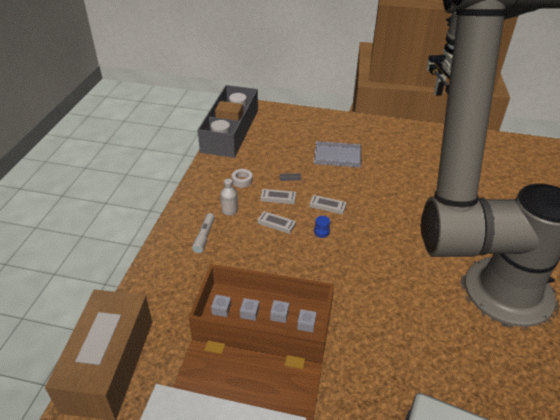

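The top view shows three cassettes at (264,210), (310,200) and (312,262), with the jar at (263,264), the splint at (350,206) and the tray at (418,256). The box is on the left, with its slots facing right (world -y) and tins at (116,188), (118,217), (122,247) and (116,276).

```bash
cat >> h.py <<'E'
def blob(W,seed,r,zlo,zhi):
    "min-area rect of the points near a seed pixel within a height band"
    u,v=seed; S=W[max(v-r,0):v+r,max(u-r,0):u+r]
    m=(S[...,2]>zlo)&(S[...,2]<zhi)
    n,l,st,_=cv2.connectedComponentsWithStats(m.astype(np.uint8))
    if n<2: return None
    k=1+np.argmax(st[1:,4]); p=S[l==k]
    (c,wh,a)=cv2.minAreaRect(p[:,:2].astype(np.float32))
    if wh[0]<wh[1]: wh=wh[::-1]; a+=90
    return np.round([*c,*wh,(a+90)%180-90,np.median(p[:,2]),len(p)],1)
E
python3 - <<'E'
from h import *
W=np.load('top0.npy')
print('bench',np.nanmedian(W[300:380,250:400,2]))
print('cx cy L W ang z n')
for n,s,r,a,b in[('c1',(264,210),30,7,25),('c2',(310,200),28,7,25),('c3',(312,262),30,7,25),('jar',(263,264),16,30,60),('splint',(350,206),22,5,25),('tray',(418,256),45,1,30),
 ('tA',(116,188),14,44,62),('tB',(118,217),14,44,62),('tC',(122,247),14,44,62),('tD',(116,276),14,44,62),('boxtop',(115,230),90,75,95),('boxstep',(165,230),75,17,36)]:
    print(n,blob(W,s,r,a,b))
E
```

```text
bench 0.3979368833325623
cx cy L W ang z n
c1 [614.5 -96.7 100.3  39.9 -11.5  14.3 702. ]
c2 [ 635.5 -208.1  100.7   43.7    6.2   14.5  701. ]
c3 [ 486.6 -205.8  100.1   40.3   -5.5   14.5  736. ]
jar [485.5 -92.1  38.5  36.4  -1.5  48.2 238. ]
splint [ 619.2 -306.1   66.5   22.4   14.    10.5  149. ]
tray [ 4.933e+02 -4.707e+02  2.068e+02  1.909e+02 -1.700e+00  3.600e+00
  3.290e+03]
tA [666.8 240.9  37.6  37.2 -88.8  54.3 275. ]
tB [600.2 235.7  37.2  37.1 -88.4  54.3 283. ]
tC [532.  225.2  37.4  36.8 -88.6  54.4 289. ]
tD [466.8 235.5  36.9  35.9  89.3  54.6 285. ]
boxtop [5.672e+02 2.380e+02 2.972e+02 1.627e+02 1.400e+00 8.490e+01 1.941e+03]
boxstep [5.674e+02 2.445e+02 2.822e+02 1.268e+02 1.500e+00 2.650e+01 5.340e+03]
```

```bash
python3 - <<'E'
from h import *
W=np.load('top0.npy')
print('tray',blob(W,(418,256),38,10,30), W[256,418])
a=np.deg2rad(1.4); xb=np.array([-np.sin(a),np.cos(a)]); yb=np.array([-np.cos(a),-np.sin(a)]); O=np.array([567.2,238.0])-20*xb
D=W[...,:2]-O; bx=D@xb; by=D@yb; z=W[...,2]
# front edge profile of step vs by
for y in range(-148,149,8):
    m=(abs(by-y)<4)&(z>20)&(z<32)&(bx<-50)&(bx>-150)
    print((y,round(np.nanmin(bx[m]),0) if m.any() else None),end=' ')
print(O)
for s in(-102,-34,34,102): print(s,np.round(O-105*xb+s*yb,1))
E
python3 -c "
import cv2;i=cv2.imread('pics/top0.png')[155:305,65:195];cv2.imwrite('pics/crop1.png',cv2.resize(i,None,fx=4,fy=4,interpolation=3))"
```

```text
tray [ 493.8 -458.5  150.   106.6    6.5   16.8  408. ] [ 493.27286782 -463.27373677    3.89558048]
(-148, np.float64(-100.0)) (-140, np.float64(-105.0)) (-132, np.float64(-105.0)) (-124, np.float64(-102.0)) (-116, np.float64(-93.0)) (-108, np.float64(-93.0)) (-100, np.float64(-93.0)) (-92, np.float64(-93.0)) (-84, np.float64(-92.0)) (-76, np.float64(-104.0)) (-68, np.float64(-106.0)) (-60, np.float64(-103.0)) (-52, np.float64(-93.0)) (-44, np.float64(-93.0)) (-36, np.float64(-92.0)) (-28, np.float64(-93.0)) (-20, np.float64(-93.0)) (-12, np.float64(-101.0)) (-4, np.float64(-106.0)) (4, np.float64(-104.0)) (12, np.float64(-101.0)) (20, np.float64(-92.0)) (28, np.float64(-93.0)) (36, np.float64(-93.0)) (44, np.float64(-92.0)) (52, np.float64(-93.0)) (60, np.float64(-105.0)) (68, np.float64(-105.0)) (76, np.float64(-104.0)) (84, np.float64(-93.0)) (92, np.float64(-94.0)) (100, np.float64(-93.0)) (108, np.float64(-93.0)) (116, np.float64(-93.0)) (124, np.float64(-103.0)) (132, np.float64(-105.0)) (140, np.float64(-105.0)) (148, np.float64(-101.0)) [567.68864356 218.0059702 ]
-102 [672.2 115.5]
-34 [604.2 113.9]
34 [536.3 112.2]
102 [468.3 110.5]
```

View pics/crop1.png

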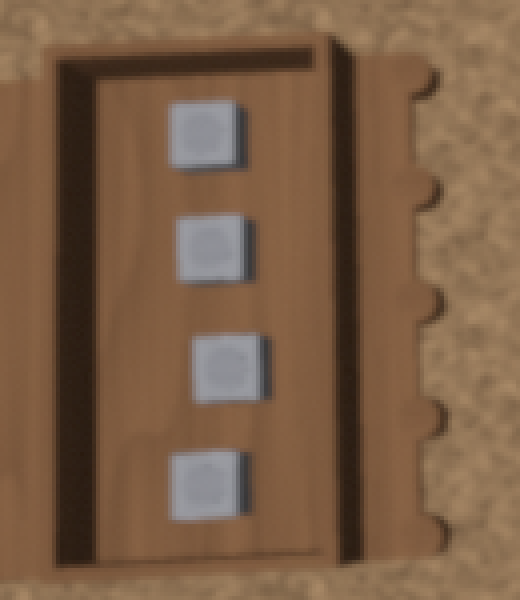

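The crop shows the tins aligned with the box, and the funnel noses confirm slot centres at box y ±34 and ±102, with the mouth at x -105. I'll start with cassette c3.

```bash
python3 -m pendant '[{"linear":[60,60,-20],"twist":-10},{"linear":[100,105,-40],"twist":-20},{"linear":[140,150,-60],"twist":-28},{"linear":[180,195,-90],"twist":-28},{"linear":[220,240,-120],"twist":-28},{"linear":[254,282,-150],"twist":-28},{"linear":[254,282,-160],"twist":-28},{"linear":[254,282,-160],"twist":-28}]' 83
python3 - <<'E'
from h import *
c,W,R,t=cap('top','t1.png')
for n,s,r in[('c1',(264,210),30),('c2',(310,200),28),('c3',(312,262),30)]: print(n,blob(W,s,r,7,20))
o=bot.get_obs();print(o['tool_pos'],np.rad2deg(o['tcp_rot']),o['grip_width'],o['joint_positions'])
E
```

```text
time: 1.1
tool_pos: [454.1, -200.6, 64.6]
tcp_rot: [3.137, 0.002, -1.664]
contact_force: [-0.2, -0.2, 0.0]
grip_width: 62.1
c1 [614.2 -96.6  99.9  40.  -11.6  14.4 700. ]
c2 [ 634.8 -206.5  100.7   40.2    5.9   14.4  703. ]
c3 None
[ 454.19773996 -202.19673436   65.84377162] [ 1.79861098e+02  5.32315743e-02 -9.54071525e+01] 61.983185362845155 [-5.72924744e-01  4.89356664e-01  1.80342431e+00 -3.87767863e-04
  8.51391500e-01  1.09249896e+00]
```

```bash
python3 -m pendant '[{"linear":[0,0,-40],"twist":0},{"linear":[0,0,-55],"twist":0},{"linear":[0,0,-63],"twist":0},{"linear":[0,0,-63],"twist":0}]'
python3 -m pendant '[{"linear":[0,0,0],"twist":0},{"linear":[0,0,0],"twist":0},{"linear":[0,0,0],"twist":0},{"linear":[0,0,0],"twist":0},{"linear":[0,0,0],"twist":0},{"linear":[0,0,12],"twist":0},{"linear":[0,0,25],"twist":0},{"linear":[0,0,25],"twist":0}]' 255
```

```text
time: 1.65
tool_pos: [454.5, -203.8, 4.1]
tcp_rot: [-3.141, -0.0, -1.668]
contact_force: [0.4, -0.5, 0.8]
grip_width: 62.0
time: 2.65
tool_pos: [455.3, -203.7, 30.1]
tcp_rot: [-3.139, -0.001, -1.668]
contact_force: [-0.5, -1.1, 0.1]
grip_width: 39.4
```

```bash
python3 -m pendant '[{"linear":[0,0,50],"twist":0},{"linear":[0,20,55],"twist":10},{"linear":[0,60,55],"twist":20},{"linear":[5,100,55],"twist":30},{"linear":[10,140,55],"twist":40},{"linear":[16,180,55],"twist":50},{"linear":[16,200,55],"twist":60},{"linear":[16,210,55],"twist":70},{"linear":[16,222,40],"twist":80},{"linear":[16,222,20],"twist":90},{"linear":[16,222,0],"twist":97},{"linear":[16,222,-5],"twist":97},{"linear":[16,222,-5],"twist":97}]'
python3 - <<'E'
from h import *
c,W,R,t=cap('top','t2.png'); cap('side','s2.png')
o=bot.get_obs();print(o['tool_pos'],np.rad2deg(o['tcp_rot']),o['grip_width'])
for n,s,r in[('c1',(264,210),30),('c2',(310,200),28)]: print(n,blob(W,s,r,7,20))
E
python3 -c "
import cv2,numpy as np;a=cv2.imread('pics/top0.png')
a=cv2.imread('pics/t2.png')[150:330,60:300];b=cv2.imread('pics/s2.png')[150:330,180:420];cv2.imwrite('pics/m2.png',cv2.resize(np.vstack([a,b]),None,fx=1.65,fy=1.65,interpolation=3))"
```

```text
time: 4.28
tool_pos: [470.5, 18.7, 23.8]
tcp_rot: [-3.142, 0.0, 0.023]
contact_force: [-0.0, -0.0, -0.4]
grip_width: 39.4
[470.9538172   18.67617397  24.32565258] [ 1.79991880e+02 -6.52982076e-02  1.35407770e+00] 39.646845033361686
c1 [614.4 -96.7 100.4  39.9 -11.5  14.5 706. ]
c2 [ 634.7 -206.5  100.    40.1    5.8   14.3  694. ]
```

View pics/m2.png

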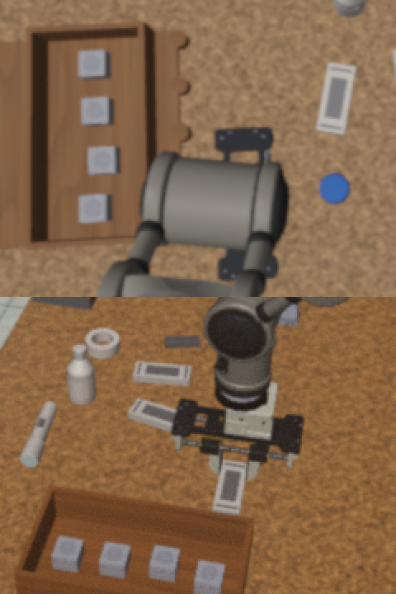

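```bash
python3 -m pendant '[{"linear":[0,0,-12],"twist":0},{"linear":[0,0,-20],"twist":0},{"linear":[0,8,-20],"twist":0},{"linear":[0,16,-20],"twist":0},{"linear":[-1,24,-20],"twist":0},{"linear":[-1,32,-20],"twist":0},{"linear":[-1,40,-20],"twist":0},{"linear":[-1,48,-20],"twist":0},{"linear":[-1,56,-20],"twist":0},{"linear":[-1,56,-20],"twist":0}]'
python3 -m pendant '[{"linear":[0,4,0],"twist":0},{"linear":[0,8,0],"twist":0},{"linear":[0,8,0],"twist":0}]'
```

```text
time: 5.62
tool_pos: [469.6, 75.7, 3.8]
tcp_rot: [-3.141, -0.001, 0.026]
contact_force: [3.4, 2.4, -0.1]
grip_width: 39.8
time: 6.0
tool_pos: [469.5, 83.0, 3.8]
tcp_rot: [-3.141, -0.0, 0.025]
contact_force: [3.7, -0.2, -0.1]
grip_width: 39.5
```

```bash
python3 -m pendant '[{"linear":[0.5,2,0],"twist":0},{"linear":[0.5,4,0],"twist":0},{"linear":[0.5,4,0],"twist":0}]'
python3 -m pendant '[{"linear":[0,1,0],"twist":0},{"linear":[0,2,0],"twist":0},{"linear":[0,2,0],"twist":0}]'
```

```text
time: 6.38
tool_pos: [469.7, 83.2, 3.6]
tcp_rot: [3.137, 0.001, 0.027]
contact_force: [1.4, -24.6, 1.2]
grip_width: 39.7
time: 6.75
tool_pos: [469.7, 83.4, 3.6]
tcp_rot: [3.135, 0.002, 0.028]
contact_force: [1.7, -36.5, 1.3]
grip_width: 39.8
```

```bash
python3 -m pendant '[{"linear":[0,-5,0],"twist":0},{"linear":[0,-5,0],"twist":0},{"linear":[0,-5,0],"twist":0},{"linear":[0,-5,0],"twist":0},{"linear":[0,-5,30],"twist":0},{"linear":[0,-30,75],"twist":0},{"linear":[0,-120,90],"twist":0},{"linear":[30,-160,90],"twist":0},{"linear":[30,-160,90],"twist":0}]' 116
cat >> h.py <<'E'
def slots(W):
    a=np.deg2rad(1.4); xb=np.array([-np.sin(a),np.cos(a)]); yb=np.array([-np.cos(a),-np.sin(a)]); O=np.array([567.7,218.0])
    D=W[...,:2]-O; bx=D@xb; by=D@yb; z=W[...,2]
    for s in(-102,-34,34,102):
        m=(abs(by-s)<28)&(z>8)&(z<19)&(bx<-95)&(bx>-200)
        if m.sum()>30:
            q=np.stack([bx[m],by[m]-s],1).astype(np.float32); print(s,'bx',np.round(np.percentile(q[:,0],[1,99]),1),'by',np.round(np.percentile(q[:,1],[1,99]),1),np.median(z[m]))
E
python3 - <<'E'
from h import *
c,W,R,t=cap('top','t3.png'); slots(W)
for n,s,r in[('c1',(264,210),30),('c2',(310,200),28)]: print(n,blob(W,s,r,7,20))
o=bot.get_obs();print(o['tool_pos'])
E
```

```text
time: 7.88
tool_pos: [501.5, -74.2, 94.4]
tcp_rot: [3.14, -0.003, 0.022]
contact_force: [0.1, 1.1, -0.3]
grip_width: 50.3
102 bx [-141.7  -95.8] by [-21.4  20.8] 14.488438390413027
c1 [620.1 -97.8  88.2  40.  -11.6  14.5 361. ]
c2 [ 634.6 -206.5  100.    40.4    6.1   14.5  700. ]
[501.2064306  -73.71059132  93.97990457]
```

```bash
python3 -m pendant '[{"linear":[10,-2,0],"twist":-10},{"linear":[20,-4,0],"twist":-20},{"linear":[30,-6,0],"twist":-30},{"linear":[40,-8,0],"twist":-40},{"linear":[50,-10,0],"twist":-50},{"linear":[60,-12,0],"twist":-60},{"linear":[70,-14,0],"twist":-70},{"linear":[82,-16,0],"twist":-80},{"linear":[82,-16,0],"twist":-90},{"linear":[82,-16,-10],"twist":-100},{"linear":[82,-16,-24],"twist":-103},{"linear":[82,-16,-24],"twist":-103}]' 83
python3 - <<'E'
from h import *
c,W,R,t=cap('top','t4.png'); slots(W); c2,W2,_,_=cap('side','s4.png'); slots(W2)
o=bot.get_obs();print(o['tool_pos'],np.rad2deg(o['tcp_rot']))
print(blob(W2,(277,222),24,7,20))
E
python3 -c "
import cv2,numpy as np
a=cv2.imread('pics/t4.png')[150:330,60:300];b=cv2.imread('pics/s4.png')[150:330,180:420];cv2.imwrite('pics/m4.png',cv2.resize(np.vstack([a,b]),None,fx=1.65,fy=1.65,interpolation=3))"
```

```text
time: 9.43
tool_pos: [580.6, -85.2, 68.4]
tcp_rot: [3.138, 0.0, -1.77]
contact_force: [-1.0, 0.5, -0.6]
grip_width: 62.2
102 bx [-111.3  -95.2] by [-26.8  23.7] 14.384561184379686
102 bx [-149.7 -122.6] by [-18.4  20.6] 15.825165852949748
[581.73963901 -86.04212676  69.72353827] [ 1.79950249e+02  9.04981755e-03 -1.01413552e+02]
[614.4 -97.  101.4  46.7 -13.7  15.1 413. ]
```

View pics/m4.png

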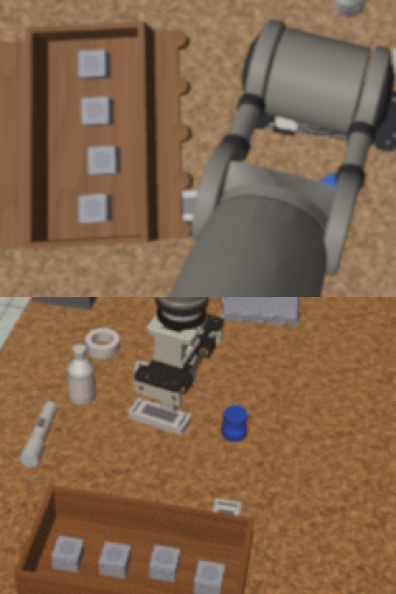

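Seated c3 shows at (227,508) in the side crop, with its outer end at box x of about -148 (expected -147). The gripper is now over c1. I'll descend and grip.

```bash
python3 -m pendant '[{"linear":[0,0,0],"twist":0},{"linear":[0,0,-40],"twist":0},{"linear":[0,0,-55],"twist":0},{"linear":[0,0,-65],"twist":0},{"linear":[0,0,-65],"twist":0}]'
python3 -m pendant '[{"linear":[0,0,0],"twist":0},{"linear":[0,0,0],"twist":0},{"linear":[0,0,0],"twist":0},{"linear":[0,0,0],"twist":0},{"linear":[0,0,0],"twist":0},{"linear":[0,0,12],"twist":0},{"linear":[0,0,25],"twist":0},{"linear":[0,0,25],"twist":0}]' 255
```

```text
time: 10.15
tool_pos: [582.0, -87.3, 4.7]
tcp_rot: [3.141, -0.0, -1.772]
contact_force: [-0.4, 0.6, 0.5]
grip_width: 62.1
time: 11.15
tool_pos: [582.9, -87.4, 31.3]
tcp_rot: [-3.139, -0.0, -1.772]
contact_force: [0.4, 0.2, -1.7]
grip_width: 39.5
```

```bash
python3 -m pendant '[{"linear":[0,20,20],"twist":10},{"linear":[0,40,40],"twist":20},{"linear":[0,60,40],"twist":30},{"linear":[15,80,40],"twist":40},{"linear":[30,100,40],"twist":50},{"linear":[45,111,40],"twist":60},{"linear":[60,111,40],"twist":70},{"linear":[75,111,30],"twist":80},{"linear":[93,111,10],"twist":90},{"linear":[93,111,0],"twist":100},{"linear":[93,111,-5],"twist":103},{"linear":[93,111,-5],"twist":103},{"linear":[93,111,-5],"twist":103}]'
python3 - <<'E'
from h import *
c,W,R,t=cap('top','t5.png'); slots(W)
o=bot.get_obs();print(o['tool_pos'],np.rad2deg(o['tcp_rot']),o['grip_width'])
E
```

```text
time: 12.78
tool_pos: [675.1, 23.8, 24.9]
tcp_rot: [3.142, -0.0, 0.024]
contact_force: [0.1, -0.3, 0.1]
grip_width: 39.7
[675.17877261  23.771448    25.10350597] [ 1.79995012e+02 -3.85661179e-02  1.39838099e+00] 39.66892703733183
```

```bash
python3 -m pendant '[{"linear":[0,0,-12],"twist":0},{"linear":[0,0,-21],"twist":0},{"linear":[0,8,-21],"twist":0},{"linear":[0,16,-21],"twist":0},{"linear":[-1,24,-21],"twist":0},{"linear":[-1,32,-21],"twist":0},{"linear":[-1,40,-21],"twist":0},{"linear":[-1,48,-21],"twist":0},{"linear":[-1,56,-21],"twist":0},{"linear":[-1,60,-21],"twist":0},{"linear":[-1,60,-21],"twist":0}]'
python3 -m pendant '[{"linear":[0,2,0],"twist":0},{"linear":[0,4,0],"twist":0},{"linear":[0,6,0],"twist":0},{"linear":[0,6,0],"twist":0}]'
```

```text
time: 14.2
tool_pos: [674.1, 84.9, 4.0]
tcp_rot: [-3.141, -0.001, 0.026]
contact_force: [-0.3, -0.2, 5.3]
grip_width: 39.7
time: 14.7
tool_pos: [674.3, 85.9, 4.0]
tcp_rot: [3.136, -0.0, 0.025]
contact_force: [-0.9, -17.2, 5.5]
grip_width: 39.9
```

```bash
python3 -m pendant '[{"linear":[0,2,0],"twist":0},{"linear":[0,3,0],"twist":0},{"linear":[0,3,0],"twist":0}]'
python3 -m pendant '[{"linear":[0,-4,0],"twist":0},{"linear":[0,-4,0],"twist":0},{"linear":[0,-4,0],"twist":0},{"linear":[0,-4,0],"twist":0},{"linear":[0,-4,30],"twist":0},{"linear":[-30,-50,90],"twist":-10},{"linear":[-50,-100,90],"twist":-20},{"linear":[-60,-150,90],"twist":-30},{"linear":[-65,-200,90],"twist":-40},{"linear":[-70,-240,90],"twist":-50},{"linear":[-70,-270,90],"twist":-60},{"linear":[-70,-297,80],"twist":-70},{"linear":[-70,-297,70],"twist":-80},{"linear":[-70,-297,66],"twist":-85},{"linear":[-70,-297,66],"twist":-85}]' 112
python3 - <<'E'
from h import *
c,W,R,t=cap('top','t6.png'); slots(W); print(blob(W,(310,200),28,7,20)); print(W[200:204,118:120,2].mean())
c2,W2,_,_=cap('side','s6.png'); slots(W2); print(blob(W2,(279,197),24,7,20))
o=bot.get_obs();print(o['tool_pos'],np.rad2deg(o['tcp_rot']))
E
python3 -c "
import cv2,numpy as np
a=cv2.imread('pics/t6.png')[150:330,60:360];b=cv2.imread('pics/s6.png')[150:330,150:450];cv2.imwrite('pics/m6.png',cv2.resize(np.vstack([a,b]),None,fx=1.65,fy=1.65,interpolation=3))"
```

```text
time: 15.08
tool_pos: [675.6, 86.6, 4.0]
tcp_rot: [3.133, -0.002, 0.025]
contact_force: [2.9, -25.2, 3.6]
grip_width: 39.5
time: 16.95
tool_pos: [603.8, -203.8, 69.3]
tcp_rot: [3.141, 0.001, -1.457]
contact_force: [-0.3, -0.0, -0.2]
grip_width: 51.5
-102 bx [-147.2  -95.4] by [-23.8  19.9] 14.386817430108966
102 bx [-147.4  -95.6] by [-18.4  21. ] 14.678373308859742
[ 585.5 -214.4    2.5    0.   -88.9   11.6    2. ]
26.151843789512153
-102 bx [-151.1 -122.9] by [-20.6  19.2] 15.366430066704641
102 bx [-150.8 -122.3] by [-18.6  20.4] 15.256909842355611
[ 635.  -208.6   99.6   49.2    7.8   15.3  365. ]
[ 604.17803565 -203.93643918   69.95283181] [-1.79987501e+02 -7.32473175e-03 -8.34189065e+01]
```

View pics/m6.png

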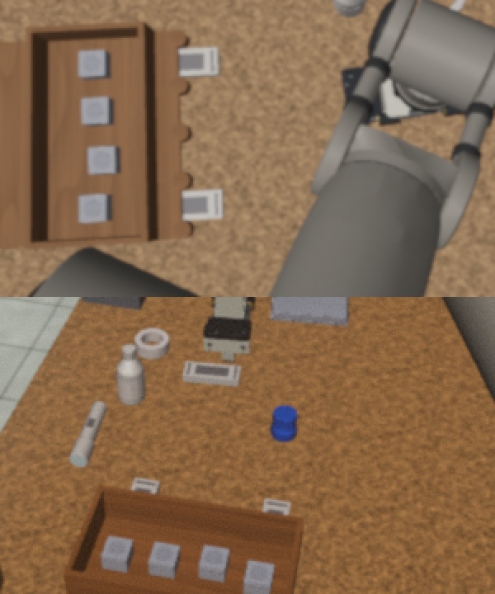

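Both seated cassettes measure -147 mm at the outer end, so they are home. Next is c2.

```bash
python3 -m pendant '[{"linear":[-1,-4,0],"twist":-0.6},{"linear":[-1,-6,0],"twist":-0.6},{"linear":[-1,-6,-40],"twist":-0.6},{"linear":[-1,-6,-55],"twist":-0.6},{"linear":[-1,-6,-65],"twist":-0.6},{"linear":[-1,-6,-65],"twist":-0.6}]' 83
python3 -m pendant '[{"linear":[0,0,0],"twist":0},{"linear":[0,0,0],"twist":0},{"linear":[0,0,0],"twist":0},{"linear":[0,0,0],"twist":0},{"linear":[0,0,0],"twist":0},{"linear":[0,0,12],"twist":0},{"linear":[0,0,25],"twist":0},{"linear":[0,0,25],"twist":0}]' 255
```

```text
time: 17.8
tool_pos: [603.0, -210.2, 4.6]
tcp_rot: [3.141, 0.0, -1.469]
contact_force: [-0.2, 0.2, -0.4]
grip_width: 62.0
time: 18.8
tool_pos: [603.9, -210.6, 31.4]
tcp_rot: [-3.139, -0.002, -1.469]
contact_force: [0.0, 0.3, -1.2]
grip_width: 39.5
```

```bash
python3 -m pendant '[{"linear":[0,30,30],"twist":10},{"linear":[0,60,40],"twist":20},{"linear":[0,90,40],"twist":30},{"linear":[0,120,40],"twist":40},{"linear":[0,150,40],"twist":50},{"linear":[0,180,40],"twist":60},{"linear":[3,210,30],"twist":70},{"linear":[3,225,10],"twist":80},{"linear":[3,232,0],"twist":85.6},{"linear":[3,232,-5],"twist":85.6},{"linear":[3,232,-5],"twist":85.6},{"linear":[3,232,-5],"twist":85.6}]'
python3 - <<'E'
from h import *
o=bot.get_obs();print(o['tool_pos'],np.rad2deg(o['tcp_rot']),o['grip_width'])
E
```

```text
time: 20.3
tool_pos: [606.4, 21.2, 25.2]
tcp_rot: [3.141, -0.001, 0.024]
contact_force: [0.3, 0.3, -1.7]
grip_width: 39.7
[606.37360959  21.24083415  25.22533618] [ 1.79988103e+02 -5.69112080e-02  1.35186261e+00] 39.73562455086501
```

```bash
python3 -m pendant '[{"linear":[0,0,-12],"twist":0},{"linear":[0,0,-21],"twist":0},{"linear":[0,8,-21],"twist":0},{"linear":[0,16,-21],"twist":0},{"linear":[-1,24,-21],"twist":0},{"linear":[-1,32,-21],"twist":0},{"linear":[-1,40,-21],"twist":0},{"linear":[-1,48,-21],"twist":0},{"linear":[-1,56,-21],"twist":0},{"linear":[-1,60,-21],"twist":0},{"linear":[-1,60,-21],"twist":0}]'
python3 -m pendant '[{"linear":[0,2,0],"twist":0},{"linear":[0,4,0],"twist":0},{"linear":[0,6,0],"twist":0},{"linear":[0,8,0],"twist":0},{"linear":[0,8,0],"twist":0}]'
```

```text
time: 21.68
tool_pos: [605.3, 82.6, 3.9]
tcp_rot: [-3.141, -0.001, 0.026]
contact_force: [1.7, -0.4, 4.4]
grip_width: 39.7
time: 22.3
tool_pos: [605.3, 86.6, 4.0]
tcp_rot: [3.138, -0.0, 0.025]
contact_force: [1.0, -16.5, 6.1]
grip_width: 39.3
```

```bash
python3 -m pendant '[{"linear":[0,2,0],"twist":0},{"linear":[0,3,0],"twist":0},{"linear":[0,3,0],"twist":0}]'
python3 -m pendant '[{"linear":[0,-3,0],"twist":0},{"linear":[0,-3,0],"twist":0},{"linear":[0,-3,0],"twist":0},{"linear":[0,-3,0],"twist":0},{"linear":[0,-3,30],"twist":0},{"linear":[0,-3,70],"twist":-10},{"linear":[0,0,115],"twist":-20},{"linear":[-3,30,115],"twist":-30},{"linear":[-5,60,115],"twist":-40},{"linear":[-5,90,115],"twist":-50},{"linear":[-5,110,115],"twist":-60},{"linear":[-5,125,115],"twist":-70},{"linear":[-5,135,115],"twist":-80},{"linear":[-5,145,115],"twist":-90},{"linear":[-5,145,115],"twist":-90},{"linear":[-5,145,115],"twist":-90}]' 114
python3 - <<'E'
from h import *
c2,W2,_,_=cap('side'); slots(W2); slots(cap('top')[1])
o=bot.get_obs();print(o['tool_pos'],np.rad2deg(o['tcp_rot']),o['grip_width'])
E
```

```text
time: 22.68
tool_pos: [605.4, 86.8, 4.0]
tcp_rot: [3.134, 0.0, 0.026]
contact_force: [0.9, -27.6, 6.5]
grip_width: 39.7
time: 24.68
tool_pos: [599.8, 237.7, 118.6]
tcp_rot: [3.141, -0.0, -1.542]
contact_force: [0.3, -0.1, -0.4]
grip_width: 50.8
-34 bx [-173.1 -122.3] by [-15.8  21.9] 14.870140484312584
102 bx [-151.9 -123.2] by [-18.4  20.5] 15.642093137677676
-102 bx [-147.3  -95.5] by [-21.8  19.9] 14.539626049236219
-34 bx [-147.4  -95.5] by [-19.2  21.7] 14.29887645450469
102 bx [-147.5  -95.9] by [-18.5  21.3] 14.579797055764203
[599.95550372 237.41010093 118.71223   ] [ 1.79989360e+02 -1.28614734e-02 -8.84422243e+01] 50.62208135643162
```

```bash
python3 -m pendant '[{"linear":[0,-1.7,-40],"twist":0},{"linear":[0,-1.7,-70],"twist":0},{"linear":[0,-1.7,-86],"twist":0},{"linear":[0,-1.7,-86],"twist":0},{"linear":[0,-1.7,-86],"twist":0}]'
python3 -m pendant '[{"linear":[0,0,0],"twist":0},{"linear":[0,0,0],"twist":0},{"linear":[0,0,0],"twist":0},{"linear":[0,0,0],"twist":0}]' 255
python3 -m pendant '[{"linear":[0,0,1],"twist":0},{"linear":[0,0,2],"twist":0},{"linear":[0,0,3],"twist":0},{"linear":[0,0,4],"twist":0},{"linear":[0,0,4],"twist":0}]'
```

```text
time: 25.4
tool_pos: [600.9, 236.2, 34.1]
tcp_rot: [-3.139, 0.0, -1.545]
contact_force: [0.7, 0.1, 0.6]
grip_width: 50.9
time: 25.9
tool_pos: [600.5, 236.2, 33.7]
tcp_rot: [-3.14, 0.0, -1.545]
contact_force: [-0.5, -0.6, 5.5]
grip_width: 36.0
time: 26.52
tool_pos: [599.8, 236.0, 36.2]
tcp_rot: [3.141, -0.0, -1.546]
contact_force: [0.5, -0.1, -5.4]
grip_width: 35.9
```

```bash
python3 -m pendant '[{"linear":[0,0,1],"twist":0},{"linear":[0,0,2],"twist":0},{"linear":[0,0,2],"twist":0}]'
```

```text
time: 26.9
tool_pos: [599.8, 236.0, 36.4]
tcp_rot: [3.14, -0.0, -1.546]
contact_force: [6.9, 1.5, -19.0]
grip_width: 35.8
```

Tin B holds fast (-19 N), so it is hooked. Next is C.

```bash
python3 -m pendant '[{"linear":[0,0,-5],"twist":0},{"linear":[0,0,-5],"twist":0}]'
python3 -m pendant '[{"linear":[0,0,0],"twist":0},{"linear":[0,0,0],"twist":0},{"linear":[0,0,0],"twist":0},{"linear":[0,0,30],"twist":0},{"linear":[0,0,60],"twist":0},{"linear":[-34,-5,60],"twist":0},{"linear":[-68,-11,60],"twist":0},{"linear":[-68,-11,60],"twist":0},{"linear":[-68,-11,60],"twist":0},{"linear":[-68,-11,30],"twist":0},{"linear":[-68,-11,0],"twist":0},{"linear":[-68,-11,0],"twist":0},{"linear":[-68,-11,0],"twist":0}]' 114
python3 -m pendant '[{"linear":[0,0,0],"twist":0},{"linear":[0,0,0],"twist":0},{"linear":[0,0,0],"twist":0},{"linear":[0,0,0],"twist":0},{"linear":[0,0,2],"twist":0},{"linear":[0,0,4],"twist":0},{"linear":[0,0,6],"twist":0},{"linear":[0,0,6],"twist":0}]' 255
```

```text
time: 27.15
tool_pos: [600.1, 236.1, 34.3]
tcp_rot: [-3.141, -0.0, -1.545]
contact_force: [0.2, -0.6, -0.2]
grip_width: 35.8
time: 28.78
tool_pos: [533.2, 225.3, 34.6]
tcp_rot: [-3.14, 0.0, -1.546]
contact_force: [-0.4, -0.4, 0.6]
grip_width: 50.7
time: 29.78
tool_pos: [532.0, 225.1, 39.8]
tcp_rot: [-3.141, -0.0, -1.546]
contact_force: [0.5, -0.0, 0.8]
grip_width: 35.7
```

```bash
python3 -m pendant '[{"linear":[0,0,20],"twist":0},{"linear":[0,0,50],"twist":0},{"linear":[0,0,90],"twist":0},{"linear":[0,0,120],"twist":0},{"linear":[0,0,130],"twist":0},{"linear":[0,0,130],"twist":0}]'
python3 - <<'E'
from h import *
cap('side','s9.png'); cv2.imwrite('pics/m9.png',cv2.imread('pics/s9.png')[100:400,150:450])
E
```

```text
time: 30.52
tool_pos: [531.9, 225.1, 169.5]
tcp_rot: [-3.142, -0.0, -1.545]
contact_force: [-0.2, 0.0, -0.4]
grip_width: 36.1
```

View pics/m9.png

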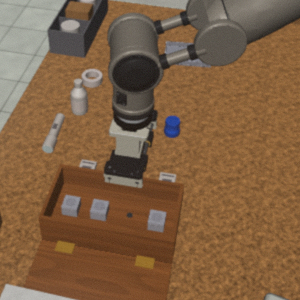

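The tin is in the gripper and its place at (130,215) in the crop is empty, so C was the loose one. I'll carry it to the tray.

```bash
python3 -m pendant '[{"linear":[-2,-30,0],"twist":0},{"linear":[-4,-70,0],"twist":6},{"linear":[-6,-115,0],"twist":13},{"linear":[-9,-160,0],"twist":20},{"linear":[-12,-205,0],"twist":27},{"linear":[-14,-250,0],"twist":34},{"linear":[-17,-295,0],"twist":41},{"linear":[-20,-340,0],"twist":48},{"linear":[-22,-385,0],"twist":55},{"linear":[-25,-430,0],"twist":62},{"linear":[-27,-475,0],"twist":69},{"linear":[-30,-520,0],"twist":76},{"linear":[-32,-565,0],"twist":83},{"linear":[-35,-610,0],"twist":90},{"linear":[-38,-650,0],"twist":95},{"linear":[-38,-675,-20],"twist":95},{"linear":[-38,-684,-60],"twist":95},{"linear":[-38,-684,-90],"twist":95},{"linear":[-38,-684,-100],"twist":95},{"linear":[-38,-684,-100],"twist":95}]'
python3 - <<'E'
from h import *
c,W,R,t=cap('side','s10.png'); cv2.imwrite('pics/m10.png',cv2.resize(c['frame'][80:260,230:430],None,fx=2,fy=2))
print(bot.get_obs()['tool_pos'],bot.get_obs()['grip_width']); slots(cap('top')[1])
E
```

```text
time: 33.08
tool_pos: [493.7, -458.4, 68.7]
tcp_rot: [-3.14, 0.001, 0.113]
contact_force: [-0.2, -0.2, 0.7]
grip_width: 36.2
[ 494.27234309 -458.96728731   70.04320528] 36.04672866036806
-102 bx [-147.2  -96.5] by [-22.9  19.8] 14.608918164573698
-34 bx [-147.4  -95.4] by [-20.5  19.6] 14.294130842886508
102 bx [-147.4  -95.2] by [-18.3  21.2] 14.488737456746732
```

View pics/m10.png

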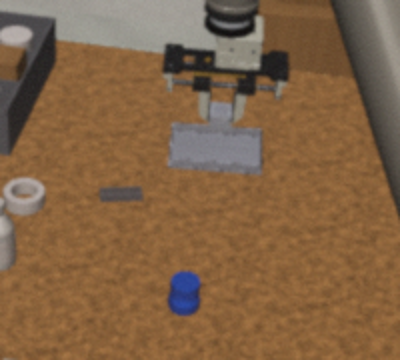

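The tin is held above the tray in the side view. I'll lower it.

```bash
python3 -m pendant '[{"linear":[0,0,-30],"twist":0},{"linear":[0,0,-45],"twist":0},{"linear":[0,0,-53],"twist":0},{"linear":[0,0,-56],"twist":0},{"linear":[0,0,-57],"twist":0},{"linear":[0,0,-57],"twist":0}]'
python3 -m pendant '[{"linear":[0,0,-1],"twist":0},{"linear":[0,0,-1.5],"twist":0},{"linear":[0,0,-1.5],"twist":0}]'
```

```text
time: 33.92
tool_pos: [494.2, -459.2, 13.3]
tcp_rot: [3.141, -0.001, 0.113]
contact_force: [-0.8, -0.7, -0.7]
grip_width: 35.5
time: 34.3
tool_pos: [494.1, -459.1, 11.8]
tcp_rot: [3.141, -0.0, 0.113]
contact_force: [-0.9, 0.1, 3.6]
grip_width: 35.7
```

```bash
python3 -m pendant '[{"linear":[0,0,0],"twist":0},{"linear":[0,0,0],"twist":0},{"linear":[0,0,0],"twist":0},{"linear":[0,0,0],"twist":0},{"linear":[0,0,20],"twist":0},{"linear":[0,0,60],"twist":0},{"linear":[0,0,120],"twist":0},{"linear":[-50,0,180],"twist":0},{"linear":[-110,-10,210],"twist":0},{"linear":[-170,-20,210],"twist":0},{"linear":[-220,-30,210],"twist":0},{"linear":[-220,-30,210],"twist":0},{"linear":[-220,-30,210],"twist":0},{"linear":[-220,-30,210],"twist":0}]' 114
python3 - <<'E'
from h import *
c,W,R,t=cap('top','t11.png'); slots(W)
print('tin',blob(W,(418,256),25,22,45)); print('jar',blob(W,(263,264),16,30,60),'splint',blob(W,(350,206),22,5,25))
for s in((116,188),(118,217),(122,247),(116,276)): print(blob(W,s,14,44,62))
s=cap('side','s11.png')[0]['frame']
cv2.imwrite('pics/m11.png',np.hstack([c['frame'][:,:400+60],s[:, 180:500]]))
E
```

```text
time: 36.05
tool_pos: [275.2, -488.7, 221.6]
tcp_rot: [3.141, -0.001, 0.114]
contact_force: [-0.2, 1.2, 0.6]
grip_width: 50.8
-102 bx [-147.3  -95.3] by [-24.   19.7] 14.43947307807698
-34 bx [-147.6  -95.4] by [-21.5  19.6] 14.409617615104594
102 bx [-147.5  -95.4] by [-18.3  21.3] 14.36064031067677
tin [ 492.2 -455.8   39.9   36.6  -84.1   31.2  267. ]
jar [485.4 -92.1  38.4  36.3  -1.6  48.2 242. ] splint [ 619.5 -307.    65.9   23.1   14.5    9.9  157. ]
[666.6 241.3  38.2  36.3 -89.5  54.4 279. ]
[599.5 237.   37.6  37.  -85.2  54.3 279. ]
None
[466.8 235.1  37.2  35.6  88.4  54.4 284. ]
```

View pics/m11.png

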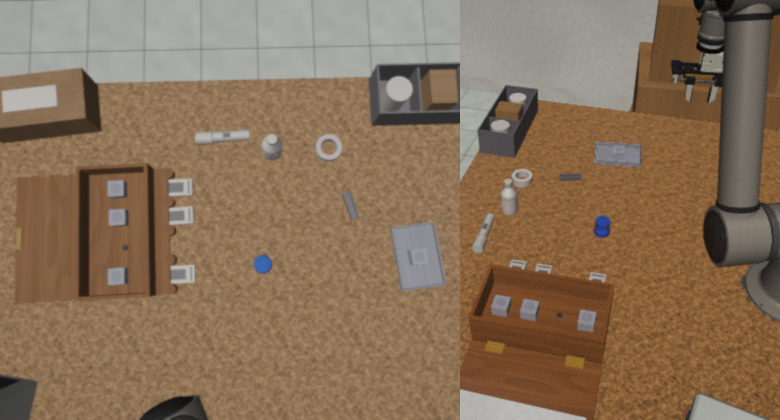

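The last view shows three cassettes in their slots, the tin in the tray at (419,257), no other cassettes on the bench, and the bystanders in place.

```bash
python3 -c "
from plant import bot
print(bot.close_job())"
```

```text
the job is handed in; nothing more can be done
None
```

Both jobs are done and handed in at about 36 s on the robot's clock.

- **Cassettes:** there were three on the bench this time, and each is in its own slot. I pushed each one until it met a firm stop (25–37 N). In the last top view their outer ends sit at box x = -147 mm, which is the fully home position.
- **Loose tin:** tin B gave about 2 mm and then held (-19 N), so it is hooked. The next tin along, C, lifted freely. It now stands in the steel tray, within about 3 mm of the tray's centre, with its top at 31 mm as expected. I did not feel A and D, because C had already come free. B shows about 1 mm of shift and a slight turn from being felt, within its play on the stud.
- **Bystanders:** the jar and splint measured within 1 mm of where they started. The torch, tape and bottle look unmoved in the pictures but were not measured.
- **Disagreements:** one mid-run top reading showed the first cassette 5 mm too deep, because the arm was partly blocking the view. Later clear views gave -147 mm. The side camera read 2–5 mm further out than the top one, so I relied on the top.
- **Disturbances:** I saw no knocked cassette and no slackened grip.

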